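Take the milk frother off its stand and hold it in the mug

TASK

Lift the hand-held milk frother off its seat, bring its wand out through the gap in the stand's ring, and hold it by the handle, leaning over at about 35 degrees, with its whisk inside the mug (the cup with a handle, not the glass) about half-way down and touching neither wall nor bottom. Finish while holding it there so that I can pour in the milk; do not drag or tip the stand or the mug, and leave the glass, the teaspoon and the little bowl where they are.

Things in the scene. Friction and masses are not known exactly. Their poses are not given: they have to be found in the camera images.
- frother_handle (a point): Loose milk frother, 225 mm long, 0.12 kg, at the start upright in the stand: black cylindrical handle 32 mm in diameter, 107 mm long with a grey button on top; below it nose, wand and whisk. This point is on the handle's axis, 52 mm above the handle's underside, 55 mm below the top of the button. z runs along the axis from whisk to handle; x, y mean nothing (round).
- frother_whisk (a point): Same frother: centre of its round whisk (25 mm across, 7 mm high), on the axis, 166 mm from frother_handle. Above it a steel wand, 4 mm thick, then a black nose, 14 mm deep, tapering from 18 mm (at the handle's underside) down to 9 mm.
- stand_ring (a point): Loose steel stand, 0.8 kg: base disc 100 mm wide, 12 mm thick, an 8 mm rod rising 41 mm behind the axis, carrying a level open ring. Ring: hole 22 mm (the whisk cannot pass), outside 38 mm, rod 8 mm thick. This point: ring's centre at its top, 138 mm above the worktop, where the handle's underside rests with the nose in the hole. x points to the upright rod.
- stand_gap (a point): Mouth of the gap in the ring, 28 mm from stand_ring on its -x side, between two prong tips. Gap 13 mm wide: it passes the wand, not the nose or handle. So the frother is first raised by over 14 mm (under 90 mm, or the whisk meets the ring from below), then moved level from stand_ring towards stand_gap until the whisk is past the prongs.
- mug_center (a point): Loose grey-green mug with a handle, 0.27 kg, 106 mm high, bowl 88 mm wide at the rim and 66 mm at the foot. This point is on the bowl's axis, 53 mm above the worktop, half-way up. Open at the top; inside about 76 mm wide at the rim, 66 mm half-way down; inner floor 8 mm above the worktop. z is up; its handle points to -y.
- tumbler_center (a point): Loose clear glass tumbler, 80 mm in diameter, 91 mm high: a bystander, on its axis half-way up. It and the mug may have changed places.
- teaspoon: Loose teaspoon lying on the worktop, 130 mm long, 11 mm high: a bystander. Origin at its middle, on the worktop.
- pinch_bowl: Loose small white bowl, 85 mm in diameter, 38 mm high: a bystander. Origin at the centre of its underside. Above it and to its right hangs a fixed wall cupboard: underside 480 mm above the worktop, left side at y = -0.20 m, front at x = 0.46 m; keep the wrist and forearm clear of it.
Not all that is in view belongs to the job. Leave any orange look-alike of the part that bears mug_center alone.

How it is judged:
By the outcome, as a careful person would: the job done as asked, in the order asked, and still so for the second after the job is handed in, while the arm keeps its last pose, push and grip.
It also fails if it takes over 45 s, if anything falls off the work surface, if the arm or the gripper's body presses on something with over 40 N, if the wrist force passes 120 N, or if a joint passes its speed limit or range.

ROBOT

A 7-joint arm with a two-finger parallel gripper is mounted at the origin on a cart in front of the work surface, level with it; the furniture and walls round the work are solid. World frame = base frame: x ahead of the robot, y to its left, z up, the work surface at z = 0. Lengths are in m, angles in rad, forces in N, time in s.
With the tool pointing down it reaches from about 0.4 to 0.85 m from the base axis. Payload 4.5 kg.
Tool frame: the origin (TCP) lies midway between the tips of the shut fingers; the grasp point (between the pads) lies 19 mm behind it; x points along the fingers, y is the direction in which the jaws open and shut, and the axes are right-handed (so a half turn about x gives the same grasp; the last joint's range is limited). The gripper opens to 88 mm and grips with 3 to 60 N. Pads are 18 mm wide; open, the fingers measure 123 mm over their backs; the gripper's body (75 mm by 187 mm) begins 45 mm behind the grasp point.
Start: joints at [-1.069, 0.689, -0.195, 1.565, 0.157, 0.902, -0.215], TCP at [0.282, 0.558, 0.239] pointing down, gripper open.
Joint ranges: [-3.01, 3.01], [-0.46, 2.08], [-1.47, 1.51], [0.13, 2.56], [-1, 4.14], [0.04, 2.09], [-2.66, 2.66]. Speed limits (rad/s): [2.57, 2.57, 3.14, 3.14, 3.14, 3.14, 3.14].

INTERFACE

Orientations are given as a rotation vector (axis times angle).
In Python, from rig import arm, eyes gives the robot as it stands.
- The arm moves only by the shell command python3 -m pendant 'ROWS'. ROWS is a JSON object of lists of equal length, an entry for each row: "slide": the shift along the tool's x, y, z scaled (see below), a list of three; "rotation": the turn, a rotation vector about the tool's x, y, z scaled (see below), a list of three; "gripper": the opening, from -1 (shut) to 1 (fully open). In form: {"slide": [[tx, ty, tz], ...], "rotation": [[rx, ry, rz], ...], "gripper": [gripper, ...]}. A call has exactly 5 rows; each row is the pose to reach, as a shift and turn from the pose measured when the call began, along the tool's axes at that moment; what a row does not reach only later rows make up. The controller multiplies each number of a shift by 150 mm and each number of a turn by 45 degrees. A row lasts 1/10 s, in which the tool goes at most 50 mm and 8.59 degrees, less where a joint would pass 70% of its speed; a pose out of reach is approached as far as the arm can. A call with a number of a shift or a turn outside -1 to 1 is refused whole. A call with a gripper value outside its range is refused whole. The fingers move at their own pace and stop on an object; the grip force is fixed at half the most. Time passes only in rows, so rows that repeat a pose let the fingers close, or fill a call up. It gives the time, the measured TCP pose, the force and the opening at its end, in the units of the state.
- arm.state(): the state, without advancing time (a new reading comes with each control period).
- eyes.read_camera(name): name is "side" or "top" or "wrist"; returns the picture (384x512x3 uint8, blue, green, red); there is no depth.
- eyes.calibration(name): a dict with "intrinsics" (3x3 intrinsics, pixels), "k1" (the pictures are not rectified: a ray, as slopes to the right and down, at radius r is drawn at 1 + k1 r^2 times it, then the intrinsics apply), "rvec" (rotation vector, rad) and "tvec" (3), from world to camera coordinates, as OpenCV has them. Camera axes: x right, y down, z forward; pixel columns grow to the right and rows downward; lengths in m; the calibration is good to about 2 mm. A picture is of the moment at which its call begins: read the wrist's pose just before it. calibration takes no time and is no camera call; for the wrist camera it gives the pose at the moment of the call.
- arm.finish_job(): hands the job in, once; it reports no verdict.
The state is a dict: "time_s": time; "joints": joint angles; "qd": joint speeds; "tau": joint torques, N m; "tcp_pos": TCP position; "orientation": TCP orientation; "wrist_force": force on the tool from outside, world axes, zero at the start; "wrist_torque": the same for the moment, N m; "finger_gap": opening from 0.0 (shut) to 1.0 (fully open).
Only numpy, scipy, OpenCV 4.12 (cv2) and the standard library are available. Lean on these libraries where they do the work, as an engineer would, in place of code of your own. Each camera call takes 0.05 s, during which the arm holds its last target.

## Working session

There is one attempt and no reset: what is moved stays moved. The work goes in short steps, Python scripts to look and compute and a shell command to move; the robot and the scene stay as the last step left them, time stands still between calls to the robot, and variables do not carry over. Pictures are saved under pics/ and viewed, and the job is handed in when it is done.

```bash
ls; mkdir -p pics
python3 - <<'E'
from rig import arm, eyes
import cv2
s=arm.state(); print(s)
for n in ["side","top","wrist"]:
    c=eyes.calibration(n); print(n,c)
    cv2.imwrite(f"pics/{n}0.png",eyes.read_camera(n))
E
```

```text
pics
{'time_s': 0.0, 'joints': array([-1.0691829 ,  0.68997689, -0.19447628,  1.56634751,  0.15730829,
        0.90249277, -0.21508408]), 'qd': array([ 8.29217534e-05,  1.28413953e-03,  5.31142675e-04, -9.48770583e-04,
        9.25212725e-04, -1.65855010e-03,  7.87649796e-04]), 'tau': array([ 8.39677559e-04, -5.27554071e+01, -1.26672439e+00, -1.53435820e+01,
       -5.26903197e-02,  6.62354840e-03,  1.72882551e-04]), 'tcp_pos': array([0.28161419, 0.55725007, 0.23791258]), 'orientation': array([ 0.36532872,  1.53976895, -0.36820211]), 'wrist_force': array([-0.36065342, -0.12780388, -0.12645557]), 'wrist_torque': array([ 0.01296607, -0.0205106 ,  0.00470673]), 'finger_gap': 0.9973689106636919}
side {'intrinsics': array([[497.11647974,   0.        , 254.10086326],
       [  0.        , 497.11647974, 191.89213059],
       [  0.        ,   0.        ,   1.        ]]), 'k1': -0.04186550314226188, 'rvec': array([ 0.39937798,  2.432361  , -1.6233268 ]), 'tvec': array([0.49368562, 0.07959895, 1.09536856])}
top {'intrinsics': array([[352.31497739,   0.        , 254.83068218],
       [  0.        , 352.31497739, 188.63235346],
       [  0.        ,   0.        ,   1.        ]]), 'k1': 0.03820188681781632, 'rvec': array([ 2.15021405, -2.16891436,  0.0689578 ]), 'tvec': array([-0.02940021,  0.51182672,  0.92483703])}
wrist {'intrinsics': array([[279.88633581,   0.        , 254.69566779],
       [  0.        , 279.88633581, 191.07827958],
       [  0.        ,   0.        ,   1.        ]]), 'k1': -0.05940721715478035, 'rvec': array([-2.45495262, -1.51174819, -0.21952957]), 'tvec': array([-0.62368995, -0.03922971,  0.3898089 ])}
```

View pics/side0.png

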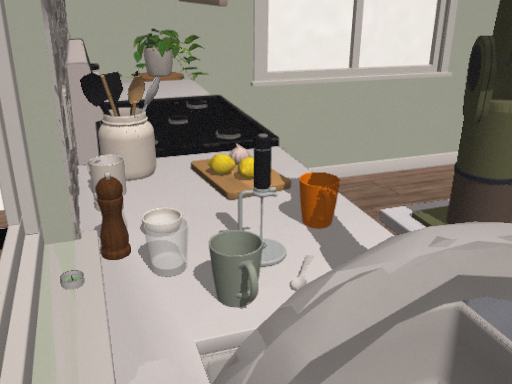

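View pics/top0.png

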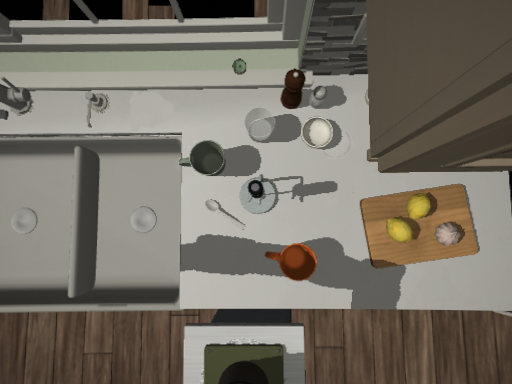

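View pics/wrist0.png

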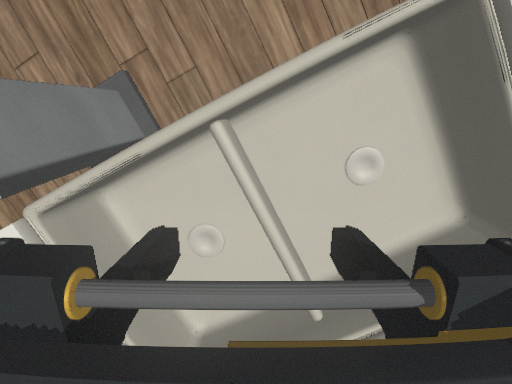

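```bash
cat > h.py <<'E'
import numpy as np, cv2
from scipy.spatial.transform import Rotation as R
from rig import arm, eyes
CAL={}
def cal(n):
    c=eyes.calibration(n); return c
def dist(c): return np.array([c["k1"],0,0,0,0.])
def proj(n,P,c=None):
    c=c or cal(n)
    return cv2.projectPoints(np.array(P,float).reshape(-1,3),c["rvec"],c["tvec"],c["intrinsics"],dist(c))[0].reshape(-1,2)
def ray(n,uv,c=None):
    c=c or cal(n)
    u=cv2.undistortPoints(np.array(uv,float).reshape(-1,1,2),c["intrinsics"],dist(c)).reshape(-1,2)
    Rm=cv2.Rodrigues(c["rvec"])[0]
    o=-Rm.T@c["tvec"]; d=np.c_[u,np.ones(len(u))]@Rm
    return o,d/np.linalg.norm(d,axis=1,keepdims=True)
def onz(n,uv,z,c=None):
    o,d=ray(n,uv,c); return o+d*((z-o[2])/d[:,2])[:,None]
def tri(obs):
    A=np.zeros((3,3));b=np.zeros(3)
    for n,uv in obs:
        o,d=ray(n,[uv]); M=np.eye(3)-np.outer(d[0],d[0]); A+=M;b+=M@o
    p=np.linalg.solve(A,b)
    return p,[proj(n,p)[0]-uv for n,uv in obs]
def crop(img,x0,x1,y0,y1,s,fn):
    cv2.imwrite(fn,cv2.resize(img[y0:y1,x0:x1],None,fx=s,fy=s,interpolation=cv2.INTER_CUBIC))
E
python3 - <<'E'
import cv2
from h import *
s=cv2.imread("pics/side0.png"); t=cv2.imread("pics/top0.png")
crop(s,190,320,125,315,3,"pics/sc.png")
crop(t,175,335,90,240,5,"pics/tc.png")
E
```

```text
(no output)
```

View pics/sc.png

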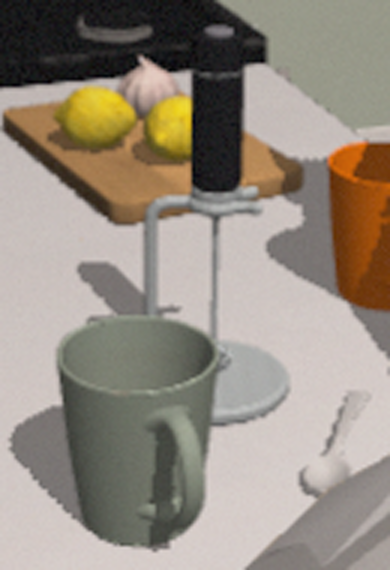

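View pics/tc.png

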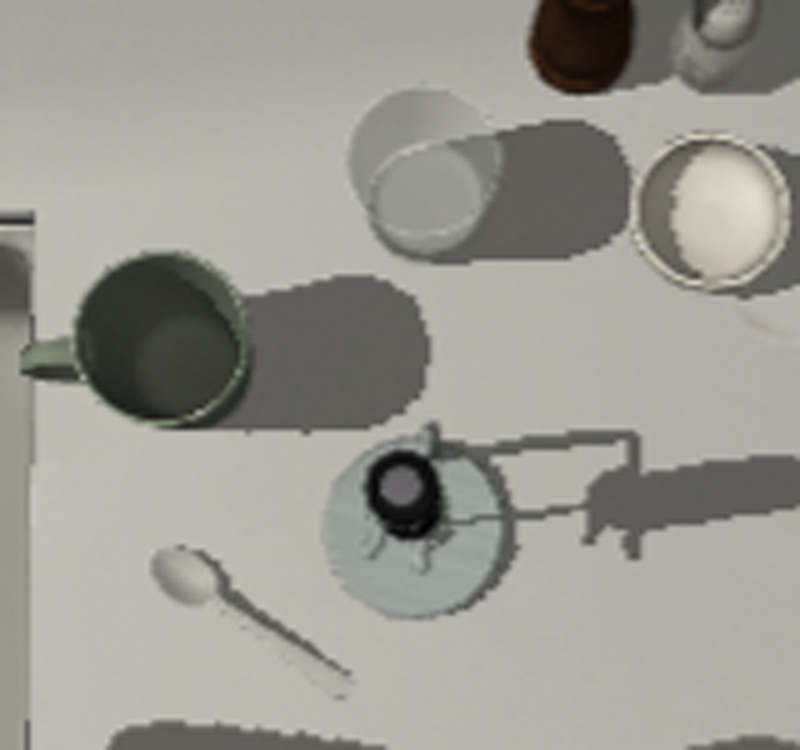

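Run:
```python
from h import *
np.set_printoptions(precision=4,suppress=True)
print("base",onz("top",[[258.2,195.5]],.006))
print("button top",onz("top",[[256,187.4]],.245), tri([("top",(256,187.4)),("side",(263.3,135.8))]))
print("prongs",onz("top",[[249.4,200],[259.8,202.4]],.134))
print("rodtop",onz("top",[[261.4,176]],.134))
print("mug rim",onz("top",[[207.6,157.6]],.106), tri([("top",(207.6,157.6)),("side",(190+138/3,125+362/3))]))
print("mug handle end",onz("top",[[180,162]],.07))
print("spoon",onz("top",[[206,205],[244,228]],.004))
print("tumbler rim",onz("top",[[175+425/5,90+163/5]],.091), onz("top",[[175+430/5,90+200/5]],.0))
print("bowl rim",onz("top",[[175+713/5,90+212/5]],.038))
print("orange",onz("top",[[297,262]],.1))
rv=arm.state(); Rm=R.from_rotvec(rv["orientation"]).as_matrix();print(Rm)
c=cal("wrist"); o,_=ray("wrist",[[255,191]],c); print("cam in tool",Rm.T@(o-rv["tcp_pos"]))
```

```text
base [[ 0.4942 -0.0424  0.006 ]]
button top [[ 0.4933 -0.0427  0.245 ]] (array([ 0.493 , -0.0423,  0.2409]), [array([-0.1358,  0.356 ]), array([-0.4382, -0.0433])])
prongs [[ 0.4743 -0.024   0.134 ]
 [ 0.4684 -0.0486  0.134 ]]
rodtop [[ 0.5313 -0.0529  0.134 ]]
mug rim [[0.5824 0.0806 0.106 ]] (array([0.5832, 0.0822, 0.0977]), [array([-0.1073,  0.3054]), array([-0.4942, -0.0605])])
mug handle end [[0.5784 0.1581 0.07  ]]
spoon [[ 0.4696  0.1011  0.004 ]
 [ 0.4061 -0.003   0.004 ]]
tumbler rim [[ 0.6734 -0.0502  0.091 ]] [[ 0.6783 -0.0516  0.    ]]
bowl rim [[ 0.6593 -0.203   0.038 ]]
orange [[ 0.3256 -0.1365  0.1   ]]
[[-0.0005  0.4508  0.8926]
 [-0.0012  0.8926 -0.4508]
 [-1.     -0.0013  0.0001]]
cam in tool [-0.145  -0.     -0.0752]
```

```bash
cat >> h.py <<'E'
def yawR(a): # tool down, y axis at yaw a from world +y
    x=np.array([0,0,-1.]);y=np.array([-np.sin(a),np.cos(a),0]);return np.c_[x,y,np.cross(x,y)]
def leanR(t,a=0): # tool tilted so fingers point forward
    return R.from_rotvec([0,0,a]).as_matrix()@R.from_rotvec([0,-t,0]).as_matrix()@yawR(0)
def goto(p,Rt=None):
    s=arm.state();Rm=R.from_rotvec(s["orientation"]).as_matrix()
    d=Rm.T@(np.array(p)-s["tcp_pos"])
    r=R.from_matrix(Rm.T@Rt).as_rotvec() if Rt is not None else np.zeros(3)
    print("slide",np.round(d/.15,3),"rot",np.round(np.degrees(r)/45,3),"dist mm",round(1e3*np.linalg.norm(d)),"deg",np.round(np.degrees(np.linalg.norm(r)),1),"t",round(s["time_s"],2))
E
python3 -c "
from h import *
goto([.4935,-.0425,.30],yawR(0)); print(leanR(np.radians(35)))"
python3 -m pendant '{"slide":[[-0.1,-0.2,0.2],[-0.2,-0.4,0.4],[-0.3,-0.6,0.6],[-0.4,-0.8,0.8],[-0.45,-0.98,1.0]],"rotation":[[0,0,0],[0,0,0],[0,0,0],[0,0,0],[0,0,0]],"gripper":[1,1,1,1,1]}'
python3 -c "
from h import *
goto([.4935,-.0425,.30],yawR(0))"
```

```text
slide [-0.408 -2.934  3.064] rot [-0.595 -0.     0.002] dist mm 639 deg 26.8 t 0.15
[[ 0.57357644  0.          0.81915204]
 [ 0.          1.          0.        ]
 [-0.81915204  0.          0.57357644]]
time_s: 0.65
tcp_pos: [0.3498, 0.3571, 0.3068]
orientation: [0.366, 1.539, -0.367]
wrist_force: [0.2, 0.2, 0.3]
finger_gap: 1.004
slide [ 0.047 -1.945  2.056] rot [-0.596  0.001  0.001] dist mm 425 deg 26.8 t 0.65
```

```bash
python3 -m pendant '{"slide":[[0,-0.2,0.2],[0,-0.4,0.4],[0,-0.6,0.6],[0,-0.8,0.8],[0,-0.95,1.0]],"rotation":[[-0.12,0,0],[-0.24,0,0],[-0.36,0,0],[-0.48,0,0],[-0.596,0,0]],"gripper":[1,1,1,1,1]}'
python3 - <<'E'
from h import *
goto([.4935,-.0425,.30],yawR(0)); print(arm.state()["joints"])
cv2.imwrite("pics/s1.png",eyes.read_camera("side"))
E
```

```text
time_s: 1.15
tcp_pos: [0.4192, 0.1597, 0.3069]
orientation: [-0.004, 1.571, 0.001]
wrist_force: [1.7, -0.2, 0.4]
finger_gap: 0.996
slide [ 0.048 -1.349  0.491] rot [ 0.004 -0.     0.002] dist mm 216 deg 0.2 t 1.15
[-0.2202204   0.37688583 -0.3508132   1.97008137  0.17495099  0.82454019
  0.90649003]
```

View pics/s1.png

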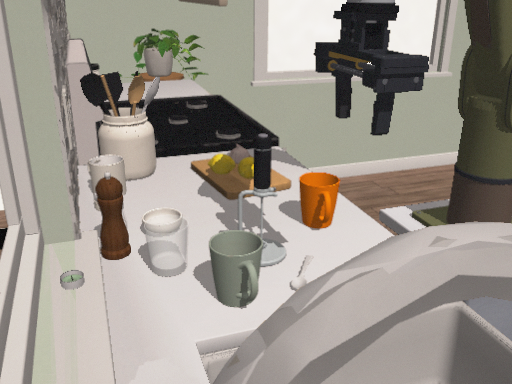

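Side view: the gripper hangs at (370,70), clear of everything; frother (262,160) undisturbed.

```bash
python3 -m pendant '{"slide":[[0,-0.3,0.1],[0,-0.6,0.21],[0,-0.85,0.32],[0.02,-1,0.42],[0.04,-1,0.491]],"rotation":[[0,0,0],[0,0,0],[0,0,0],[0,0,0],[0,0,0]],"gripper":[1,1,1,1,1]}'
python3 - <<'E'
from h import *
goto([.4935,-.0425,.30],yawR(0))
E
```

```text
time_s: 1.7
tcp_pos: [0.4964, -0.002, 0.3012]
orientation: [0.002, 1.57, -0.016]
wrist_force: [0.1, 1.2, -0.1]
finger_gap: 1.001
slide [ 0.01  -0.27  -0.016] rot [-0.014  0.001  0.011] dist mm 41 deg 0.8 t 1.7
```

```bash
python3 -m pendant '{"slide":[[0,-0.14,-0.016],[0,-0.25,-0.016],[0,-0.27,-0.016],[0,-0.27,-0.016],[0,-0.27,-0.016]],"rotation":[[0,0,0],[-0.014,0,0.011],[-0.014,0,0.011],[-0.014,0,0.011],[-0.014,0,0.011]],"gripper":[1,1,1,1,1]}'
python3 - <<'E'
from h import *
goto([.4935,-.0425,.30],yawR(0))
c=cal("wrist");w=eyes.read_camera("wrist")
print(proj("wrist",[[.4935,-.0425,.245]],c), arm.state()["joints"])
cv2.imwrite("pics/w2.png",w)
t=eyes.read_camera("top");cv2.imwrite("pics/t2.png",t)
cv2.imwrite("pics/s2.png",eyes.read_camera("side"))
E
```

```text
time_s: 2.2
tcp_pos: [0.4936, -0.0405, 0.3016]
orientation: [-0.001, 1.57, 0.002]
wrist_force: [-0.2, 1.1, -0.3]
finger_gap: 0.999
slide [ 0.011 -0.013 -0.001] rot [ 0.003  0.001 -0.001] dist mm 3 deg 0.1 t 2.2
[[251.83097169 209.03529626]] [ 0.20034507  0.4455602  -0.31656122  1.85965539  0.17684614  0.86276767
  1.37065011]
```

View pics/w2.png

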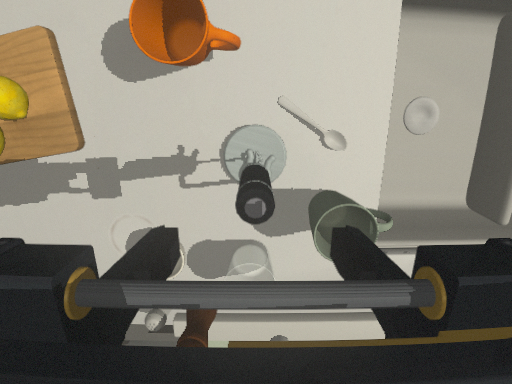

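View pics/t2.png

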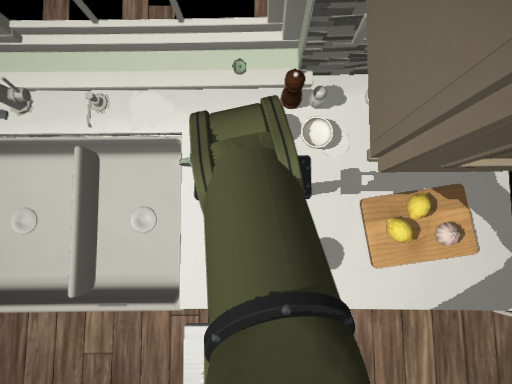

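View pics/s2.png

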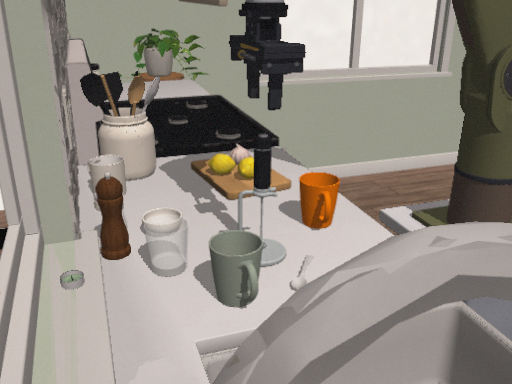

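Wrist view: handle top at (256,207), the open fingers straddle it; predicted (252,209), so y ≈ -0.040. Descending.

```bash
python3 -m pendant '{"slide":[[0.18,0.003,-0.006],[0.36,0.003,-0.006],[0.54,0.003,-0.006],[0.68,0.003,-0.006],[0.75,0.003,-0.006]],"rotation":[[0,0,0],[0,0,0],[0,0,0],[0,0,0],[0,0,0]],"gripper":[1,1,1,1,1]}'
python3 - <<'E'
from h import *
goto([.4925,-.040,.189],yawR(0))
c=cal("wrist");w=eyes.read_camera("wrist")
cv2.imwrite("pics/w3.png",w)
crop(eyes.read_camera("side"),190,340,50,220,3,"pics/s3.png")
E
```

```text
time_s: 2.85
tcp_pos: [0.492, -0.0399, 0.1876]
orientation: [-0.002, 1.572, 0.003]
wrist_force: [0.0, 0.5, 0.3]
finger_gap: 1.002
slide [-0.009 -0.001  0.003] rot [ 0.004 -0.002 -0.001] dist mm 1 deg 0.2 t 2.85
```

View pics/w3.png

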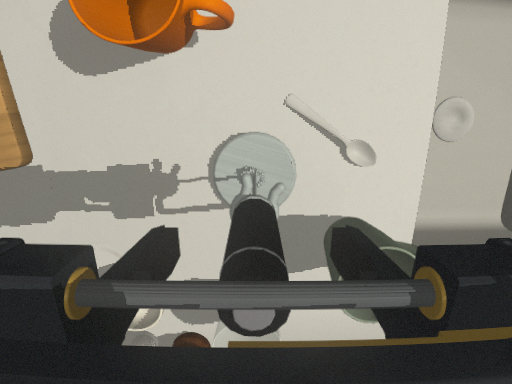

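View pics/s3.png

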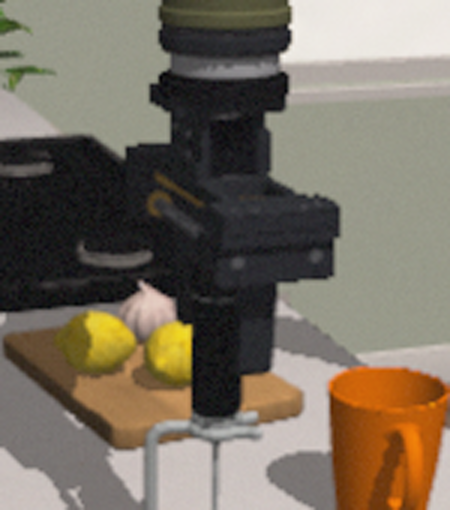

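```bash
python3 - <<'E'
from h import *
for x in (.4925,.485): print(proj("wrist",[[x,-.04,.245],[x,-.04,.138]]), (proj("side",[[x,-.04,.19],[x,.004,.188],[x,-.084,.188],[x,-.04,.245]])-[190,50])*3)
E
python3 - <<'E'
import cv2
i=cv2.imread("pics/w3.png")
import numpy as np
j=np.clip(i.astype(float)*2.5+20,0,255).astype('uint8')
cv2.imwrite("pics/w3b.png",cv2.resize(j[180:340,170:340],None,fx=4,fy=4,interpolation=2)[:600])
E
```

```text
[[254.2545857  313.0210787 ]
 [254.53797546 212.75117126]] [[219.39567532 338.89609221]
 [245.03013979 365.74830015]
 [195.74523716 320.18128603]
 [220.78802624 251.50806482]]
[[254.31460015 296.74007792]
 [254.57208517 203.24564447]] [[230.94235554 337.67655573]
 [257.00716587 364.40628679]
 [206.87229869 319.05627866]
 [232.59887403 250.48599836]]
```

View pics/w3b.png

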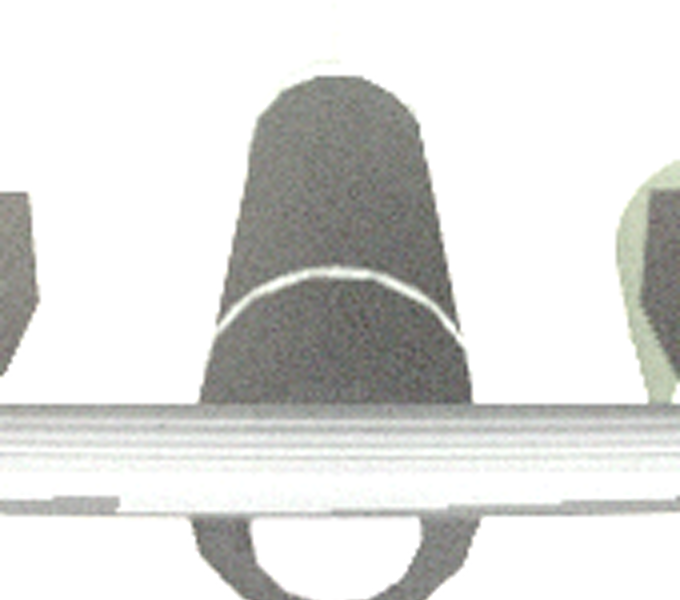

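Side crop confirms the fingers (near tip ~(265,370)) flank the handle (axis ~218); wrist crop shows it centred in y. Closing.

```bash
python3 -m pendant '{"slide":[[-0.006,0,0],[-0.006,0,0],[-0.006,0,0],[-0.006,0,0],[-0.006,0,0]],"rotation":[[0,0,0],[0,0,0],[0,0,0],[0,0,0],[0,0,0]],"gripper":[0.2,-0.2,-1,-1,-1]}'
python3 -m pendant '{"slide":[[0,0,0],[0,0,0],[0,0,0],[0,0,0],[0,0,0]],"rotation":[[0,0,0],[0,0,0],[0,0,0],[0,0,0],[0,0,0]],"gripper":[-1,-1,-1,-1,-1]}'
python3 - <<'E'
from h import *
cv2.imwrite("pics/w4.png",eyes.read_camera("wrist"))
s=eyes.read_camera("side");cv2.imwrite("pics/s4f.png",s)
crop(s,190,340,90,290,3,"pics/s4.png")
E
```

```text
time_s: 3.45
tcp_pos: [0.4924, -0.0402, 0.1895]
orientation: [-0.002, 1.572, 0.003]
wrist_force: [0.9, 0.4, -0.3]
finger_gap: 0.567
time_s: 3.95
tcp_pos: [0.4924, -0.0402, 0.1896]
orientation: [-0.002, 1.572, 0.002]
wrist_force: [1.2, 0.1, 1.2]
finger_gap: 0.356
```

View pics/w4.png

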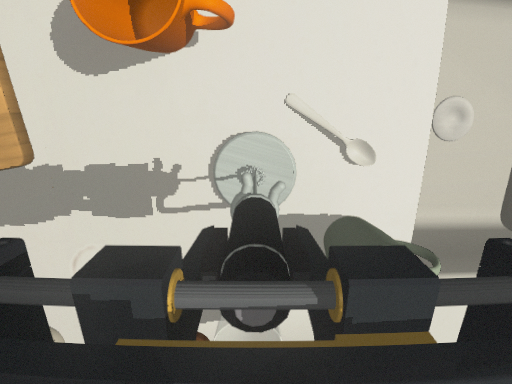

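View pics/s4.png

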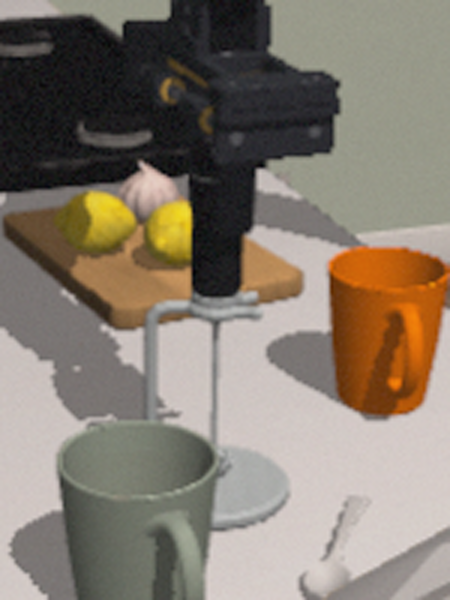

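Fingers shut on the handle (gap 0.356 ≈ 31 mm). Lift 38 mm straight up.

```bash
python3 -m pendant '{"slide":[[-0.03,0,0],[-0.09,0,0],[-0.15,0,0],[-0.21,0,0],[-0.25,0,0]],"rotation":[[0,0,0],[0,0,0],[0,0,0],[0,0,0],[0,0,0]],"gripper":[-1,-1,-1,-1,-1]}'
python3 - <<'E'
from h import *
cv2.imwrite("pics/w5.png",eyes.read_camera("wrist"))
s=eyes.read_camera("side");cv2.imwrite("pics/s5f.png",s)
crop(s,190,340,90,290,3,"pics/s5.png")
d=np.array([-.964,.266,0])*.066
p=arm.state()["tcp_pos"]; goto(p+d)
E
```

```text
time_s: 4.55
tcp_pos: [0.4928, -0.0402, 0.2283]
orientation: [-0.002, 1.57, 0.002]
wrist_force: [0.7, -1.1, -0.6]
finger_gap: 0.355
slide [-0.001  0.118 -0.424] rot [0. 0. 0.] dist mm 66 deg 0.0 t 4.65
```

View pics/w5.png

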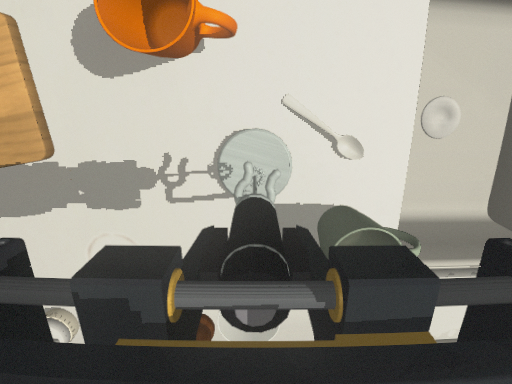

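View pics/s5.png

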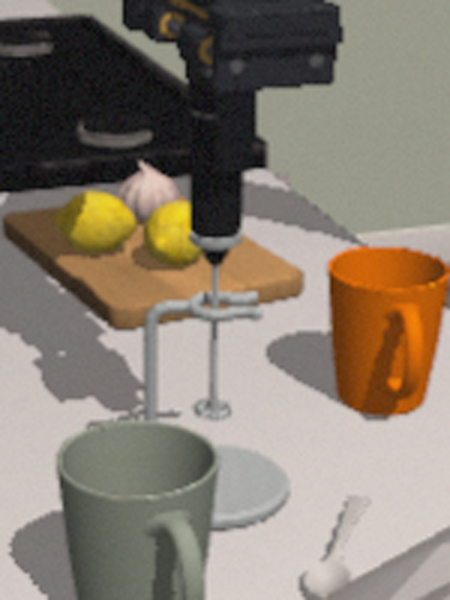

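Frother is lifted: whisk at crop (213,408) free, nose clear above the ring. Check the gap line.

Run:
```python
from h import *
i=cv2.imread("pics/w5.png");crop(i,205,305,120,220,6,"pics/w5c.png")
c=cal("wrist")
a=np.array([.4935,-.0425,.134]);g=np.array([-.964,.266,0]);n=np.array([.266,.964,0])
P=[a,a+g*.028,a+g*.028+n*.0105,a+g*.028-n*.0105,[.4928,-.0402,.0625],[.4928,-.0402,.134]]
print((proj("wrist",P,c)-[205,120])*6)
```

```text
[[281.66210881 449.15498075]
 [333.18340803 271.52499351]
 [402.6956388  290.68449391]
 [263.20092737 252.27235852]
 [297.54531661 331.94930262]
 [297.07952865 444.73129373]]
```

View pics/w5c.png

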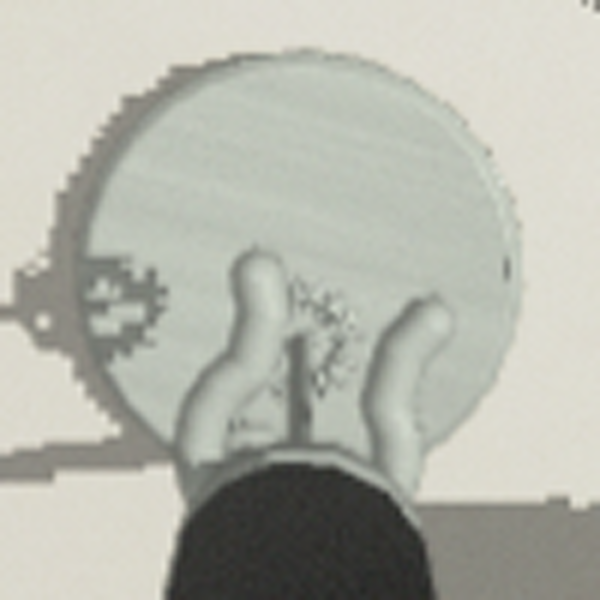

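Wrist crop: prong tips (260,270) and (430,320), wand (297,440) lies on the gap's mid-line; pull direction ≈17° from -x towards +y.

```bash
python3 -m pendant '{"slide":[[0,0.02,-0.067],[0,0.046,-0.15],[0,0.074,-0.243],[0,0.104,-0.34],[0,0.132,-0.433]],"rotation":[[0,0,0],[0,0,0],[0,0,0],[0,0,0],[0,0,0]],"gripper":[-1,-1,-1,-1,-1]}'
python3 - <<'E'
from h import *
crop(eyes.read_camera("wrist"),180,330,80,230,4,"pics/w6.png")
s=eyes.read_camera("side");cv2.imwrite("pics/s6f.png",s)
crop(s,190,340,90,290,3,"pics/s6.png")
E
```

```text
time_s: 5.15
tcp_pos: [0.4262, -0.0203, 0.2278]
orientation: [-0.002, 1.571, 0.002]
wrist_force: [-0.0, 0.0, -1.3]
finger_gap: 0.357
```

View pics/w6.png

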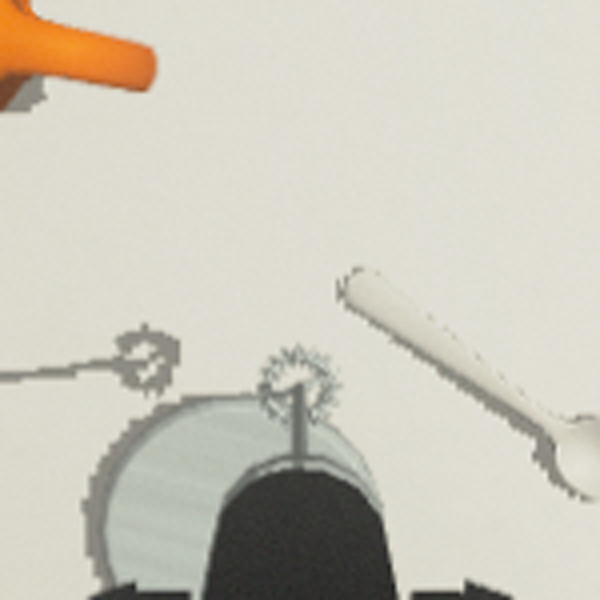

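View pics/s6.png

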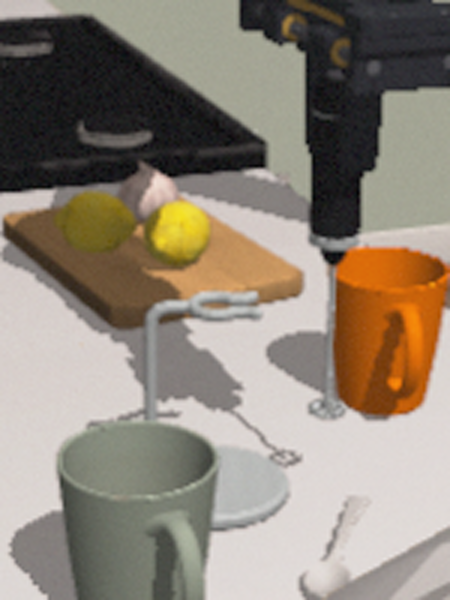

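Frother is out through the gap, stand unmoved. Raise, then lean.

```bash
python3 -m pendant '{"slide":[[-0.2,0,0],[-0.4,0,0],[-0.6,0,0],[-0.75,0.1,0],[-0.8,0.25,0]],"rotation":[[0,0,0],[0,0,0],[0,0,0],[0,0,0],[0,0,0]],"gripper":[-1,-1,-1,-1,-1]}'
python3 - <<'E'
from h import *
goto([.496,.0815,.345],leanR(np.radians(35)))
E
```

```text
time_s: 5.75
tcp_pos: [0.4266, 0.0166, 0.3499]
orientation: [-0.001, 1.569, 0.0]
wrist_force: [0.2, 0.3, -1.2]
finger_gap: 0.354
slide [0.033 0.432 0.463] rot [ 0.001 -0.775  0.   ] dist mm 95 deg 34.9 t 5.75
```

```bash
python3 -m pendant '{"slide":[[0,0.1,0.09],[0,0.2,0.19],[0,0.3,0.29],[0,0.4,0.38],[0.03,0.432,0.46]],"rotation":[[0,-0.16,0],[0,-0.32,0],[0,-0.48,0],[0,-0.64,0],[0,-0.775,0]],"gripper":[-1,-1,-1,-1,-1]}'
python3 - <<'E'
from h import *
goto([.496,.0815,.345],leanR(np.radians(35)))
s=arm.state(); print(s["joints"]); T=R.from_rotvec(s["orientation"]).as_matrix()
cv2.imwrite("pics/w7.png",eyes.read_camera("wrist"))
s_=eyes.read_camera("side");cv2.imwrite("pics/s7f.png",s_)
cv2.imwrite("pics/t7.png",eyes.read_camera("top"))
wh=s["tcp_pos"]+T[:,0]*.1655; print(wh,proj("side",wh),proj("top",wh))
E
```

```text
time_s: 6.25
tcp_pos: [0.4928, 0.0629, 0.3501]
orientation: [-0.014, 1.045, -0.035]
wrist_force: [1.6, -1.2, -1.1]
finger_gap: 0.358
slide [0.036 0.125 0.001] rot [-0.005 -0.109  0.045] dist mm 20 deg 5.3 t 6.25
[-0.33722494  0.20668999 -0.02686452  2.24683625  0.83356187  0.29615465
  0.43661951]
[0.57571204 0.05706402 0.20700494] [[234.95025492 177.14959587]] [[210.73910272 152.1718351 ]]
```

View pics/w7.png

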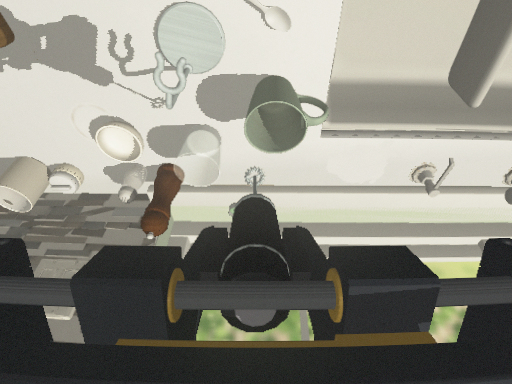

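View pics/s7f.png

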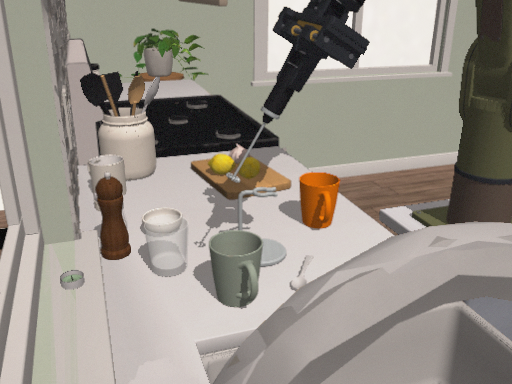

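View pics/t7.png

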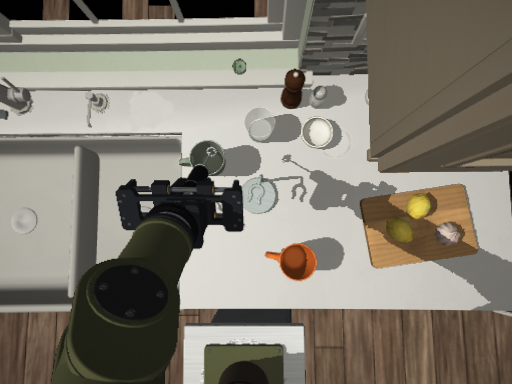

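Whisk seen at side (233,178), top (211,152), matching prediction within 2 px. Finish the alignment above the mug.

```bash
python3 -m pendant '{"slide":[[0.02,0.06,0],[0.036,0.125,0],[0.036,0.125,0],[0.036,0.125,0],[0.036,0.125,0]],"rotation":[[0,-0.05,0.02],[-0.005,-0.109,0.045],[-0.005,-0.109,0.045],[-0.005,-0.109,0.045],[-0.005,-0.109,0.045]],"gripper":[-1,-1,-1,-1,-1]}'
python3 - <<'E'
from h import *
s=arm.state(); print(s["joints"])
c=cal("wrist");w=eyes.read_camera("wrist");cv2.imwrite("pics/w8.png",w)
goto([.496,.0815,.345],leanR(np.radians(35)))
T=R.from_rotvec(s["orientation"]).as_matrix()
wh=s["tcp_pos"]+T[:,0]*.1655; print(wh, proj("wrist",[wh,[.582,.0815,.106]],c))
crop(w,200,370,60,210,4,"pics/w8c.png")
crop(eyes.read_camera("top"),160,280,100,200,5,"pics/t8c.png")
E
```

```text
time_s: 6.9
tcp_pos: [0.4964, 0.0805, 0.3447]
orientation: [-0.002, 0.963, -0.002]
wrist_force: [0.3, -0.9, -0.8]
finger_gap: 0.355
[-0.58973036  0.22412161  0.24160784  2.32989762  1.4307782   0.15891342
 -0.18134546]
slide [-0.003  0.007 -0.002] rot [ 0.001 -0.004  0.004] dist mm 1 deg 0.2 t 6.95
[0.59087752 0.07999988 0.20882051] [[254.4730042  176.01423468]
 [255.9199274  114.72737228]]
```

View pics/w8c.png

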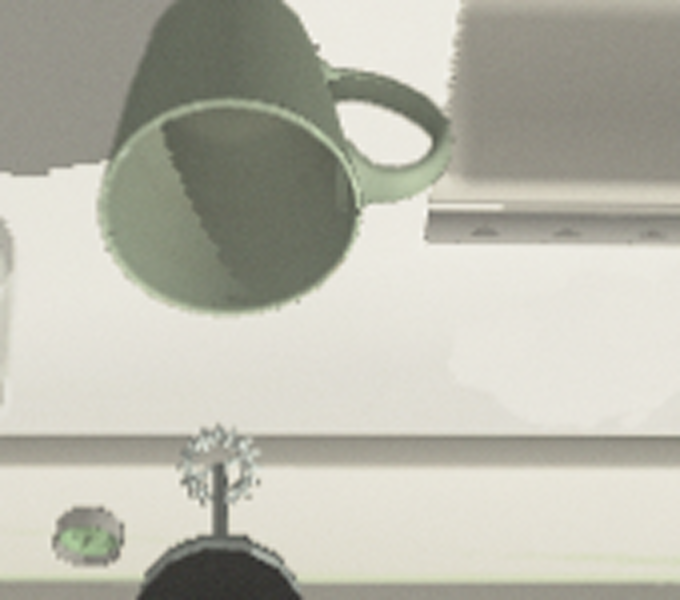

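View pics/t8c.png

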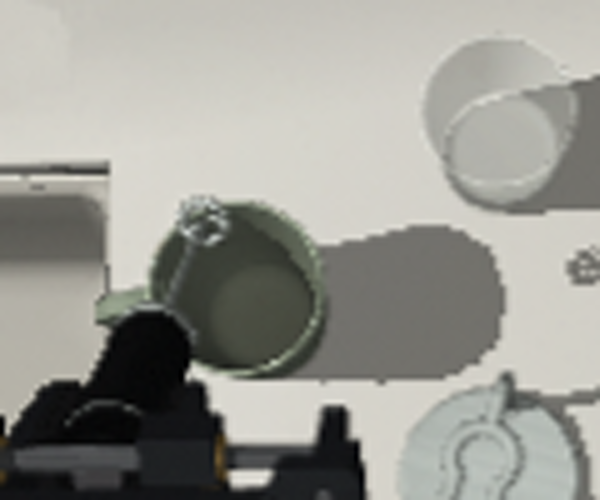

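```bash
python3 - <<'E'
from h import *
c=cal("wrist")
print(proj("wrist",[[.582,.0815,.106],[.577,.0815,.106],[.582,.0815,.101]],c))
print(tri([("wrist",(257.2,111.2)),("top",(207.6,157.6)),("side",(236,245.7))]), tri([("wrist",(257.2,111.2)),("top",(207.6,157.6))]))
goto([.495,.082,.27],leanR(np.radians(35)))
E
python3 -m pendant '{"slide":[[0.07,0.01,-0.06],[0.16,0.01,-0.12],[0.25,0.01,-0.18],[0.33,0.01,-0.24],[0.40,0.01,-0.29]],"rotation":[[0,0,0],[0,0,0],[0,0,0],[0,0,0],[0,0,0]],"gripper":[-1,-1,-1,-1,-1]}'
python3 - <<'E'
from h import *
print(arm.state()["joints"]);goto([.495,.082,.193],leanR(np.radians(35)))
E
```

```text
[[255.8872548  114.49784893]
 [255.8955621  111.39935996]
 [255.88900888 112.27284437]]
(array([0.58309488, 0.08266868, 0.09759016]), [array([-0.4611314,  0.2470096]), array([-0.28789989,  0.34653065]), array([-0.36477999,  0.10869871])]) (array([0.58467485, 0.08289305, 0.0945391 ]), [array([-0.30763315, -0.11800029]), array([-0.1749025 , -0.05473804])])
slide [ 0.404  0.012 -0.294] rot [ 0.    -0.004  0.003] dist mm 75 deg 0.2 t 7.0
time_s: 7.5
tcp_pos: [0.4956, 0.081, 0.2702]
orientation: [0.0, 0.963, -0.004]
wrist_force: [-0.1, 0.2, -0.5]
finger_gap: 0.354
[-0.262028    0.39358482 -0.20020289  2.44490507  2.2370369   0.40759062
 -1.04301797]
slide [ 0.42   0.007 -0.297] rot [-0.003 -0.004  0.004] dist mm 77 deg 0.3 t 7.5
```

```bash
python3 -m pendant '{"slide":[[0.04,0.007,-0.03],[0.09,0.01,-0.065],[0.14,0.01,-0.1],[0.18,0.01,-0.128],[0.21,0.01,-0.148]],"rotation":[[0,0,0],[0,0,0],[0,0,0],[0,0,0],[0,0,0]],"gripper":[-1,-1,-1,-1,-1]}'
python3 - <<'E'
from h import *
s=arm.state();print(s["joints"]);goto([.496,.0825,.191],leanR(np.radians(35)))
T=R.from_rotvec(s["orientation"]).as_matrix();print(s["tcp_pos"]+T[:,0]*.1655)
crop(eyes.read_camera("wrist"),200,370,60,210,4,"pics/w9c.png")
crop(eyes.read_camera("top"),160,280,100,200,5,"pics/t9c.png")
s_=eyes.read_camera("side");cv2.imwrite("pics/s9.png",s_);crop(s_,180,310,140,310,4,"pics/s9c.png")
E
```

```text
time_s: 8.0
tcp_pos: [0.4961, 0.0817, 0.2315]
orientation: [0.001, 0.963, -0.006]
wrist_force: [0.2, -0.8, -0.9]
finger_gap: 0.351
[-0.20478641  0.50615425 -0.30613088  2.49503684  2.34830637  0.56594923
 -1.18201388]
slide [ 0.221  0.006 -0.154] rot [-0.005 -0.004  0.006] dist mm 40 deg 0.4 t 8.0
[0.59060028 0.08093744 0.09563987]
```

View pics/w9c.png

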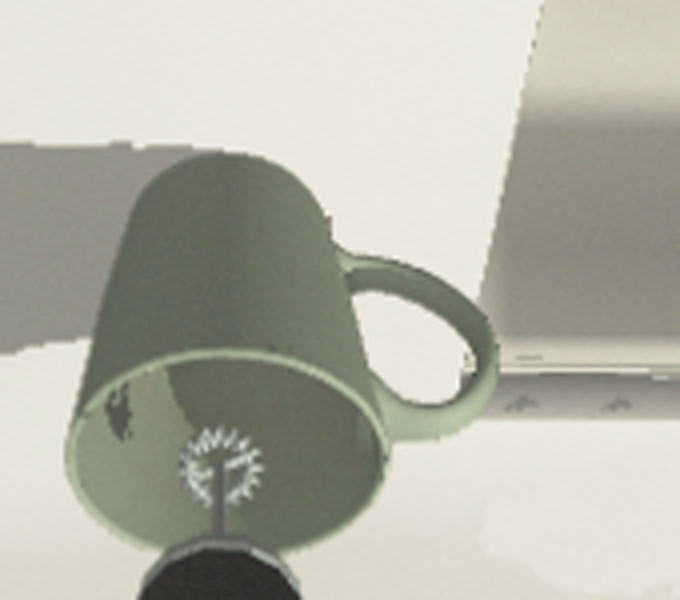

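View pics/t9c.png

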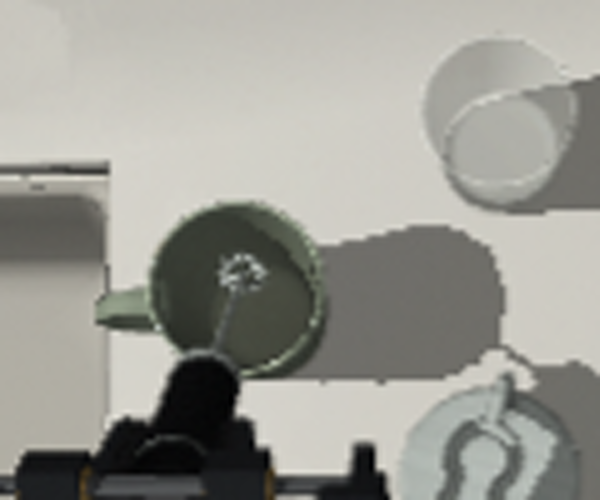

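View pics/s9c.png

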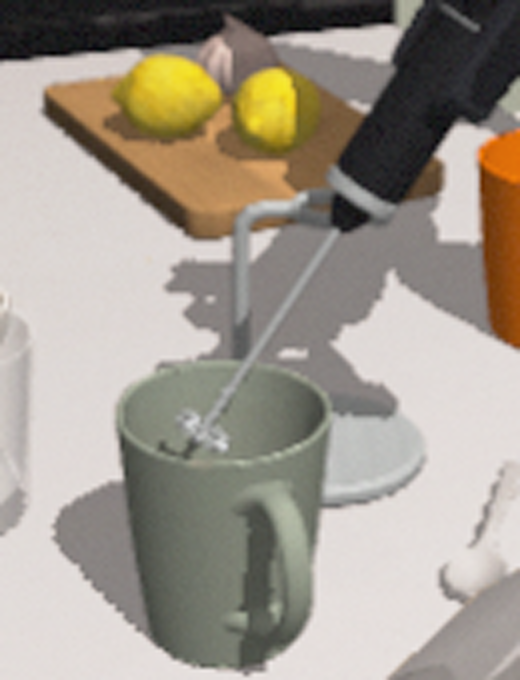

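Whisk enters mug: offset ≈8 mm beyond the axis, ≈2 mm to -y. Correct y and lower to half-way.

```bash
python3 -m pendant '{"slide":[[0.04,0.013,-0.03],[0.09,0.013,-0.065],[0.14,0.013,-0.1],[0.19,0.013,-0.13],[0.22,0.013,-0.152]],"rotation":[[0,0,0],[0,0,0.006],[0,0,0.006],[0,0,0.006],[0,0,0.006]],"gripper":[-1,-1,-1,-1,-1]}'
python3 -m pendant '{"slide":[[0,0,0],[0,0,0],[0,0,0],[0,0,0],[0,0,0]],"rotation":[[0,0,0],[0,0,0],[0,0,0],[0,0,0],[0,0,0]],"gripper":[-1,-1,-1,-1,-1]}'
python3 - <<'E'
from h import *
s=arm.state();print(s["joints"]);goto([.4965,.0835,.191],leanR(np.radians(35)))
T=R.from_rotvec(s["orientation"]).as_matrix();wh=s["tcp_pos"]+T[:,0]*.1655;print(wh,np.degrees(np.arccos(-T[2,0])),s["wrist_force"])
c=cal("wrist");print("wr",(proj("wrist",wh,c)-[200,60])*4,(proj("top",wh)-[160,100])*5)
crop(eyes.read_camera("wrist"),200,370,60,210,4,"pics/w10c.png")
t=eyes.read_camera("top");cv2.imwrite("pics/t10.png",t);crop(t,160,280,100,200,5,"pics/t10c.png")
s_=eyes.read_camera("side");cv2.imwrite("pics/s10.png",s_);crop(s_,180,310,140,290,4,"pics/s10c.png")
E
```

```text
time_s: 8.65
tcp_pos: [0.4963, 0.0838, 0.1915]
orientation: [0.003, 0.962, -0.001]
wrist_force: [-0.7, -0.4, -1.0]
finger_gap: 0.356
time_s: 9.15
tcp_pos: [0.4964, 0.0838, 0.1918]
orientation: [0.003, 0.962, -0.001]
wrist_force: [-0.1, -0.6, -1.2]
finger_gap: 0.357
[-0.17708281  0.6313443  -0.37391426  2.53913767  2.4268005   0.7286789
 -1.28002892]
slide [ 0.005 -0.002 -0.002] rot [-0.004 -0.002 -0.   ] dist mm 1 deg 0.2 t 9.15
[0.5910447  0.08385109 0.05608013] 34.89256139157822 [-0.12912757 -0.55870387 -1.17762747]
wr [[217.94612015 464.20411433]] [[247.35824205 289.01261494]]
```

View pics/w10c.png

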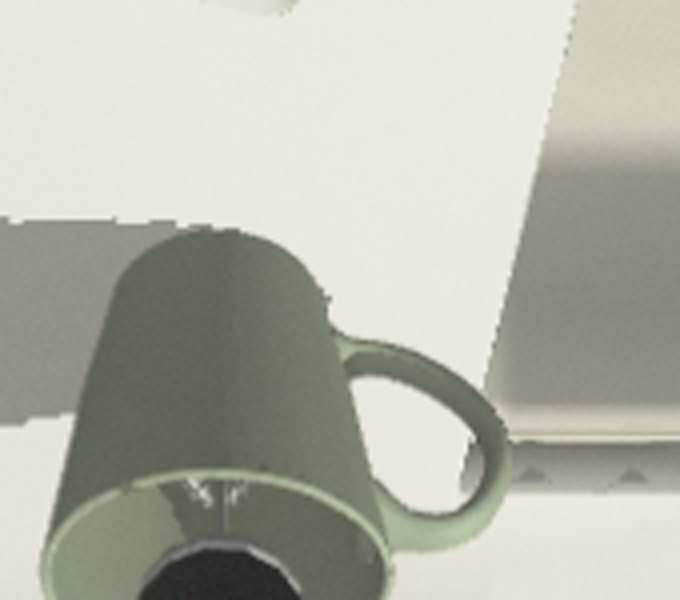

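View pics/t10c.png

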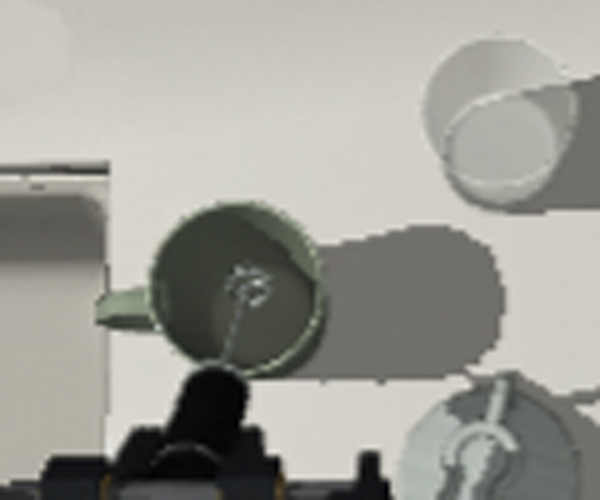

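View pics/s10c.png

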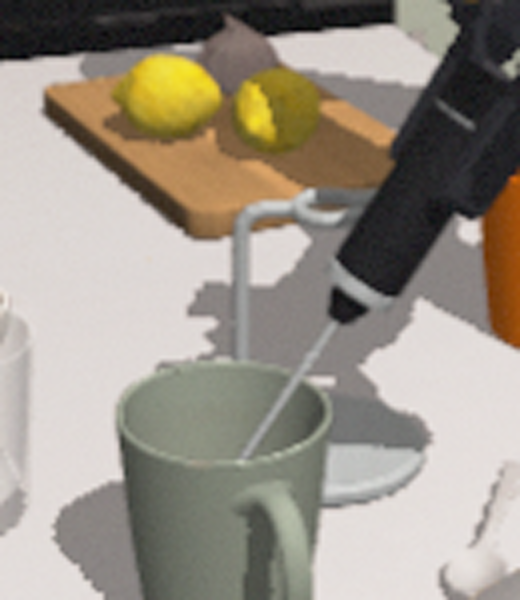

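View pics/s10.png

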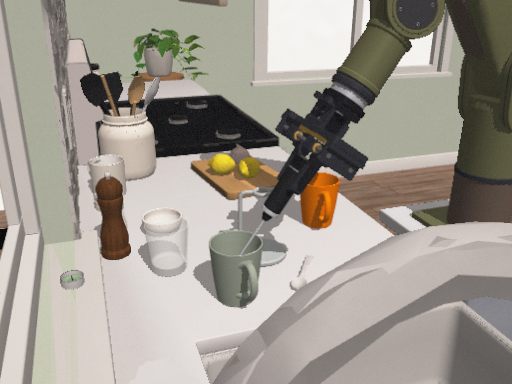

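Everything is unmoved: the spoon, glass and stand sit at the same pixels as before. The whisk is at top crop (248,288), inside the mug and clear of its walls. The lean is 34.9° and the whisk is at z ≈ 0.056.

```bash
python3 -c "
from rig import arm
print(arm.finish_job())"
```

```text
the job is handed in; nothing more can be done
None
```

The frother is held by its handle over the grey-green mug with its whisk inside, and I handed the job in there at about 9.3 s. I lifted it about 39 mm, brought it level out through the gap in the ring, raised it, leaned it over and lowered it into the mug.

Last checks:
- **Lean:** 34.9°.
- **Whisk depth:** its centre is about 56 mm above the worktop. Half-way between the inner floor and the rim is 57 mm.
- **Clearance:** the whisk sits about 8 mm beyond the mug's axis. I estimate roughly 10 mm or more from the whisk to the wall and about 8–10 mm from the wand to the rim. This comes from the tool pose and camera measurements; in the final side view the mug's wall hides the whisk. The wrist force reading stayed around 1 N.
- **Grip and surroundings:** the opening was steady at about 31 mm on the 32 mm handle. The stand, mug, glass and teaspoon look unmoved in the last pictures. I did not look closely at the little bowl there, but nothing went near it.

Two results were less clean. The cameras placed the mug's rim about 8–10 mm lower than its stated 106 mm, and I relied on the stated height. Joint 4 ended at 2.54 rad, inside its 2.56 limit but close to it.

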